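Start the tape dispenser on the packing bench

TASK

Get the tape dispenser on the packing bench to run out a strip for the next gift box: switch it on by pressing down the white-banded end of the black rocker, then press the amber length key fully down so that it stays down, and last press the green feed key fully down and let it come up again. Do not press the blue or red key, nor any key before its turn. Only press: leave the jars, the gift box and the tape roll standing where they are.

Things in the scene. Friction and masses are not known exactly. Their poses are not given: they have to be found in the camera images.
- machine: Electric paper-tape dispenser, fixed: a light grey key deck, flat top 55 mm above the bench, spanning x -110 to +110, y -220 to +150 mm; on its right (y -360 to -220 mm) a darker tape housing 170 mm high, with a tape roll and a bottle rising to 215 mm. Origin at bench level under the deck, 35 mm left of its middle; x points from the robot side to the far side, y to the left, z up.
- rocker_base: Grey base of the mains rocker, 74 x 44 mm, 6 mm high, on the far half of the deck, left or right; origin at its underside, axes as the dispenser's. On it a black paddle, 60 mm long (along x), 30 mm wide, 8 mm thick, is pivoted across its middle, 16 mm above the deck. The paddle's end away from the robot (+x) has a white band.
- rocker_press (a point): Middle of the rocker's white-banded end, on its upper surface: the point to press down, 21 mm from the pivot on the side away from the robot. Rocker off: this end stands up, the point about 24 mm above the deck; on: about 17 mm above the deck. The point and its axes tilt with the rocker.
- rocker (a joint): Angle of the mains rocker, rad: 0 off (white-banded end up), 0.34 fully on (white-banded end down). It turns against light friction (0.025 N m: about 1 to 3 N at the finger) and stays where it is left. It starts between 0 and 0.05.
- amber_key_top (a point): Centre of the top face of the amber square key (cap 34 x 34 mm). It moves with the key: 20 mm above the deck when up, 14 mm when fully down. The key stands in a black 52 mm square base 8 mm high, one of four keys in a row 55 mm nearer the robot than the deck's middle; the bases are 65 mm apart, and which colour stands in which place differs each time.
- amber_key (a joint): How far the amber key is pressed, m: 0 up, 0.006 fully down. Latching: it takes about 2.5 N to push at any depth and stays wherever it is left, down included; it starts up.
- green_key_top (a point): Centre of the top face of the green round key (cap 36 mm across). It moves with the key: 20 mm above the deck when up, 14 mm when fully down. The key stands in a black 52 mm square base 8 mm high, one of four keys in a row 55 mm nearer the robot than the deck's middle; the bases are 65 mm apart, and which colour stands in which place differs each time.
- green_key (a joint): How far the green key is pressed, m: 0 up, 0.006 fully down. Spring return: about 1.5 N to start, 5 N when fully down; it comes back up by itself when released.
- blue_key_top (a point): Centre of the top face of the blue square key (cap 34 x 34 mm). It moves with the key: 20 mm above the deck when up, 14 mm when fully down. The key stands in a black 52 mm square base 8 mm high, one of four keys in a row 55 mm nearer the robot than the deck's middle; the bases are 65 mm apart, and which colour stands in which place differs each time.
- blue_key (a joint): How far the blue key is pressed, m: 0 up, 0.006 fully down. Latching: it takes about 2.5 N to push at any depth and stays wherever it is left, down included; it starts up.
- red_key_top (a point): Centre of the top face of the red round key (cap 36 mm across). It moves with the key: 20 mm above the deck when up, 14 mm when fully down. The key stands in a black 52 mm square base 8 mm high, one of four keys in a row 55 mm nearer the robot than the deck's middle; the bases are 65 mm apart, and which colour stands in which place differs each time.
- red_key (a joint): How far the red key is pressed, m: 0 up, 0.006 fully down. Spring return: about 1.5 N to start, 5 N when fully down; it comes back up by itself when released.
- mini_jar_mid (a point): Centre of a small loose honey sample jar, 42 mm across, 50 mm high, amber with a brass lid, standing upright on the far half of the deck, on the other side from the rocker (about 150 mm from it).
- honey_jar_mid (a point): Centre of a loose honey jar, 64 mm across, 85 mm high, amber with a brass lid, upright on the bench to the left of the deck.
- gift_box_mid (a point): Middle of the tray of a loose open kraft gift box, 160 x 180 mm, 70 mm high (this point is 35 mm up), with its lid standing up to 165 mm on its far side, on the bench farther to the left.
- tape_roll_mid (a point): Centre of a loose roll of brown tape lying flat on the bench beyond the deck: 110 mm across, 45 mm high, hole 40 mm.

How it is judged (in metres and radians):
On the way, in this order (a step that is already met when the one before it is completed fails the run):
1. the rocker is switched on (beyond 0.27 rad) (value of joint rocker above 0.27 rad), for 0.1 s.
2. the amber key is latched down (more than 4.5 mm), the rocker still on (value of joint rocker above 0.27 rad and value of joint amber_key above 0.0045 m), for 0.1 s.
3. the green key is pressed fully down (more than 4.5 mm) (all of step 2 and value of joint green_key above 0.0045 m), for 0.05 s.
At the end, for the whole second after the job is handed in: The rocker is on (beyond 0.27 of 0.34 rad), the amber key is down (more than 4.5 of 6 mm), the green, red and blue keys are up (within 1.5, 1.5 and 2 mm), and both jars, the gift box and the tape roll are at rest within 15 mm of where they started (all of step 2 and value of joint each of green_key, red_key below 0.0015 m and value of joint blue_key below 0.002 m and distance of each of mini_jar_mid, honey_jar_mid, gift_box_mid, tape_roll_mid from where it was at the start of the episode below 0.015 m and linear speed of each of mini_jar, honey_jar, gift_box, tape_roll below 0.02 m/s); the robot touches nothing.
It fails at once if the blue or the red key is pressed (more than 2 mm) (value of joint any of blue_key, red_key above 0.002 m).
It fails at once if the amber key is pressed (more than 2 mm) before the rocker is on (value of joint amber_key above 0.002 m and not (value of joint rocker above 0.27 rad)).
It fails at once if the green key is pressed (more than 2 mm) before the rocker is on and the amber key is down (value of joint green_key above 0.002 m and not (value of joint rocker above 0.27 rad and value of joint amber_key above 0.0045 m)).
It fails at once if a jar, the gift box or the tape roll is lifted, carried, pushed more than 15 mm or tipped (distance of any of mini_jar_mid, honey_jar_mid, gift_box_mid, tape_roll_mid from where it was at the start of the episode above 0.015 m or angle between any of mini_jar_mid, honey_jar_mid, gift_box_mid, tape_roll_mid's own z axis and vertical above 0.3 rad).
It also fails if it takes over 43 s, if anything falls off the work surface, if the arm or the gripper's body presses on something with over 40 N, if the wrist force passes 120 N, or if a joint passes its speed limit or range.

ROBOT

A 7-joint arm with a two-finger parallel gripper is mounted at the origin on the work surface. World frame = base frame: x ahead of the robot, y to its left, z up, the work surface at z = 0. Lengths are in m, angles in degrees, forces in N, time in s.
With the tool pointing down it reaches from about 0.35 to 0.9 m from the base axis. Payload 19.9 kg.
Tool frame: the origin (TCP) lies at the very end of the fingers, on their centre line; the grasp point (between the pads) lies 19 mm behind it; y points along the fingers, x is the direction in which the jaws open and shut, and the axes are right-handed (so a half turn about y gives the same grasp; the last joint's range is limited). The gripper opens to 85 mm and grips with 20 to 120 N. Pads are 22 mm wide; open, the fingers measure 114 mm over their backs; the gripper's body (76 mm by 85 mm) begins 54 mm behind the grasp point. The pads swing forward as they close: fully open they stand 13 mm farther back than shut.
Start: joints at [64.085, 23.915, -0.59, 92.452, 0.269, 63.638, -3.037], TCP at [0.25, -0.573, 0.231] pointing down, gripper open.
Joint ranges: [-161.28, 161.28], [-22.2, 115.67], [-73.04, 71.86], [3.21, 147.25], [-68.34, 248.33], [10.77, 114.83], [-161.83, 161.83]. Speed limits (degrees/s): [108.29, 108.29, 136.94, 136.94, 172.46, 172.46, 172.46].

INTERFACE

Orientations are given as a 3x3 rotation matrix whose columns are the frame's x, y, z axes.
In Python, from bench import read_state, cams, env gives the robot as it stands. The module is installed in compiled form; this text tells all that it offers.
- The arm moves only by the tool drive_tool, never from a script. Its argument "commands" is a list of rows, each a list of 2 entries, a list of its own where there are three numbers: the shift along the tool's x, y, z in m, then the turn, a rotation vector about the tool's x, y, z in degrees. A call has 1 to 12 rows; each row shifts and turns the commanded pose from where the row before left it, along the tool's axes as they then stand; what a row does not reach is not made up. A row lasts 1/8 s, in which the tool goes at most 62.5 mm and 10.7 degrees, less where a joint would pass 70% of its speed; a pose out of reach is approached as far as the arm can. A call with a gripper value outside its range is refused whole. "jaw" is the closure, from 0 (fully open) to 1 (shut), set as the call begins (left out, the last holds). The fingers move at their own pace and stop on an object; "force" is the grip in N (left out, the last holds). Time passes only in rows, so rows that do not move let the fingers close. It gives the time, the measured TCP pose, the force and the opening at its end, in the units of the state.
- read_state(): the state, without advancing time (a new reading comes with each control period).
- cams.capture(name): name is "scene" or "top" or "wrist"; returns the picture (400x640x3 uint8, red, green, blue); there is no depth.
- cams.camera_info(name): a dict with "mtx" (3x3 intrinsics, pixels), "position" and "orientation" of the camera in the world; the wrist camera has in their place "tool_from_camera" (4x4, takes a point from camera to tool coordinates, whose origin is the TCP and whose axes are the tool frame's). Camera axes: x right, y up, looking along -z (the intrinsics and any distortion apply to the point x, -y, -z); pixel columns grow to the right and rows downward; lengths in m; the calibration is good to about 2 mm. A picture is of the moment at which its call begins: read the wrist's pose just before it. camera_info takes no time and is no camera call.
- env.sign_off(): hands the job in, once; it reports no verdict.
Trained networks look in the newest picture that a camera, given by its name, has taken for a name from the list of things; names that differ only in an ending like _2 or _b are one class to them, and where a whole thing is asked for, a point or a joint stands for the part that bears it (a point fixed in the world has none). Each returns a list of dicts, best first, with "conf" (0 to 1); they miss things now and then, are a little off and sometimes report something else, mostly with a low value. They report only what shows in the picture. A call takes as long as a camera call.
- cams.outline_of(camera, target): "region" (400x640 bool, what is visible of it).
- cams.pinpoint(camera, target): "position" ([x, y, z] in m, in the coordinates of the camera as it stood for that picture, good to about 4 mm: a listed point, or the origin of a listed thing).
The state is a dict: "time_s": time; "joint_pos": joint angles; "qd": joint speeds; "joint_efforts": joint torques, N m; "position": TCP position; "ee_rot": TCP orientation; "force": force on the tool from outside, world axes, zero at the start; "wrist_torque": the same for the moment, N m; "gripper_width": opening from 0.0 (shut) to 1.0 (fully open).
Only numpy, scipy, OpenCV 4.12 (cv2) and the standard library are available. Lean on these libraries where they do the work, as an engineer would, in place of code of your own. Each camera call takes 0.05 s, during which the arm holds its last target. There are 200 camera calls.

## Working session

There is one attempt and no reset: what is moved stays moved. The work goes in short steps, Python scripts to look and compute and a tool call to move; the robot and the scene stay as the last step left them, time stands still between calls to the robot, and variables do not carry over. Pictures are saved under pics/ and viewed, about 8 in all and at most 12, crops included, and the job is handed in when it is done.

Besides the shell and the picture viewer there is one more tool, called after "Call:" as name([rows], argument=value, ...), one row to a line, values as JSON. drive_tool: Moves the arm, as the interface text tells. Its arguments: {"type":"object","properties":{"commands":{"type":"array"},"jaw":{"type":"number"},"force":{"type":"number"}},"required":["commands"]}

```bash
mkdir -p pics; cat > h.py <<'E'
import numpy as np, cv2
from bench import read_state, cams, env
def cam_pose(c):
    i=cams.camera_info(c)
    if c=='wrist':
        s=read_state(); T=np.eye(4); T[:3,:3]=s['ee_rot']; T[:3,3]=s['position']; T=T@np.array(i['tool_from_camera']); return T
    T=np.eye(4); T[:3,:3]=i['orientation']; T[:3,3]=np.ravel(i['position']); return T
def snap(c,f=None):
    T=cam_pose(c); im=cams.capture(c)
    if f: cv2.imwrite('pics/'+f,im[:,:,::-1])
    return T,im
def find(c,T,names):
    for n in names:
        for d in cams.pinpoint(c,n)[:2]:
            p=T@np.append(d['position'],1); print(c,n,round(d['conf'],2),p[:3].round(4))
E
python3 - <<'E'
from h import *
s=read_state(); print(s['time_s'],s['position'],np.array(s['ee_rot']).round(3),s['gripper_width'])
for c in ('top','scene'):
    T,im=snap(c,c+'0.png')
    find(c,T,['machine','rocker_base','rocker_press','amber_key_top','green_key_top','blue_key_top','red_key_top','mini_jar_mid','honey_jar_mid','gift_box_mid','tape_roll_mid'])
a=cv2.imread('pics/top0.png');b=cv2.imread('pics/scene0.png')
print(cams.camera_info('top'),cams.camera_info('scene')['position'],read_state()['time_s'])
E
```

```text
0.0 [ 0.2494166  -0.57267879  0.23062684] [[ 0.399 -0.001  0.917]
 [-0.917  0.001  0.399]
 [-0.001 -1.    -0.   ]] 1.0001080936949032
top machine 0.79 [0.5436 0.0266 0.0011]
top rocker_base 0.61 [ 0.6007 -0.0396  0.0553]
top rocker_press 0.73 [ 0.6167 -0.0361  0.079 ]
top amber_key_top 0.67 [0.4761 0.1168 0.0726]
top green_key_top 0.61 [ 0.4947 -0.009   0.0759]
top green_key_top 0.54 [0.4772 0.1196 0.0717]
top blue_key_top 0.68 [ 0.4983 -0.0753  0.074 ]
top red_key_top 0.64 [0.4903 0.0521 0.0767]
top red_key_top 0.31 [ 0.6143 -0.0358  0.0815]
top mini_jar_mid 0.83 [0.5818 0.1033 0.0821]
top honey_jar_mid 0.64 [0.4592 0.2595 0.0426]
top gift_box_mid 0.8 [0.4804 0.4314 0.0359]
top tape_roll_mid 0.81 [0.7542 0.0253 0.0224]
scene machine 0.6 [ 0.5458  0.0274 -0.0024]
scene rocker_base 0.62 [ 0.5971 -0.0484  0.0528]
scene rocker_press 0.81 [ 0.6167 -0.04    0.0765]
scene green_key_top 0.64 [ 0.4911 -0.0132  0.0748]
scene blue_key_top 0.45 [ 0.4996 -0.073   0.0774]
scene blue_key_top 0.31 [ 0.5435  0.0251 -0.0015]
scene red_key_top 0.48 [0.4827 0.0504 0.0737]
scene mini_jar_mid 0.89 [0.5801 0.1003 0.0766]
scene mini_jar_mid 0.22 [ 0.5011 -0.0759  0.0769]
scene honey_jar_mid 0.81 [0.4578 0.259  0.0411]
scene gift_box_mid 0.51 [0.4584 0.259  0.04  ]
scene gift_box_mid 0.19 [0.48   0.051  0.0718]
scene tape_roll_mid 0.66 [0.755  0.0211 0.0186]
scene tape_roll_mid 0.48 [ 0.5965 -0.0467  0.0521]
{'mtx': array([[388.12103495,   0.        , 317.45989343],
       [  0.        , 388.12103495, 201.36746295],
       [  0.        ,   0.        ,   1.        ]]), 'position': array([0.47141733, 0.19343217, 0.97096699]), 'orientation': array([[ 0.026087  ,  0.98851046, -0.1488843 ],
       [-0.99965807,  0.02606317, -0.00211149],
       [ 0.00179317,  0.14888847,  0.98885237]])} [1.21882559 0.24588984 0.50031046] 1.2
```

View pics/top0.png

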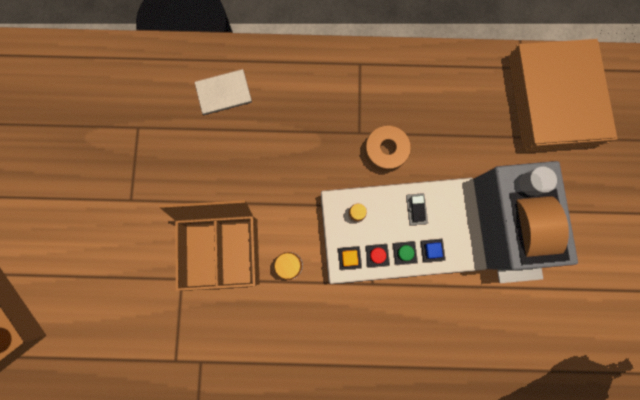

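View pics/scene0.png

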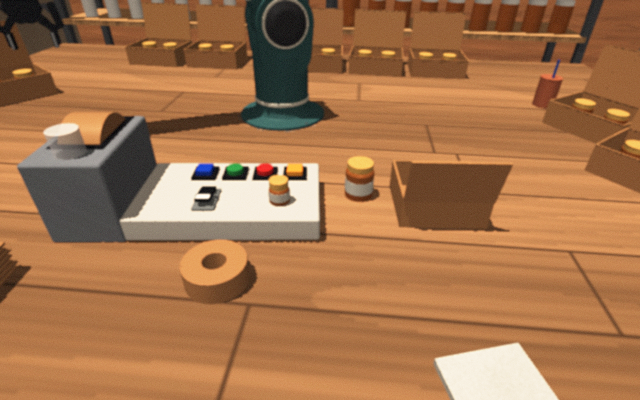

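The top view shows the keys left to right: amber (350,258), red (379,256), green (406,253) and blue (433,250). The rocker's white band is at (417,199), and the mini jar at (358,212). Next I'll refine these positions from pixel rays at the known heights.

```bash
cat >> h.py <<'E'
def ray(c,T,uv,z):
    K=np.array(cams.camera_info(c)['mtx']); d=np.linalg.inv(K)@[uv[0],uv[1],1]; d=T[:3,:3]@(d*[1,-1,-1]); o=T[:3,3]
    return (o+d*(z-o[2])/d[2])
def blob(im,lo,hi,box):
    u0,v0,u1,v1=box; h=cv2.cvtColor(im,cv2.COLOR_RGB2HSV)[v0:v1,u0:u1]; m=cv2.inRange(h,np.array(lo),np.array(hi)); v,u=np.nonzero(m); return u.mean()+u0,v.mean()+v0,len(u)
E
python3 - <<'E'
from h import *
T,im=snap('top')
P={}
for n,lo,hi,b in [('amber',(12,150,120),(30,255,255),(338,246,362,270)),('red',(170,150,100),(180,255,255),(367,244,391,268)),('red0',(0,150,100),(6,255,255),(367,244,391,268)),('green',(40,120,50),(90,255,255),(394,241,418,265)),('blue',(100,120,80),(130,255,255),(421,238,445,262))]:
    try: u=blob(im,lo,hi,b); P[n]=ray('top',T,u,.075); print(n,np.round(u,1),P[n].round(4))
    except Exception as e: print(n,e)
u=blob(im,(0,0,170),(180,60,255),(411,195,424,204)); print('band',np.round(u,1),ray('top',T,u,.079).round(4))
d=P['amber']-P['blue']; print('yaw',np.degrees(np.arctan2(-d[0],d[1])),np.linalg.norm(d)/3)
cv2.imwrite('pics/crop1.png',cv2.resize(im[170:290,310:480],None,fx=4,fy=4,interpolation=cv2.INTER_CUBIC)[:,:,::-1])
E
```

```text
amber [350.  257.5 238. ] [0.4786 0.1177 0.075 ]
red [nan nan  0.] [nan nan nan]
red0 [378.  255.1 212. ] [0.4858 0.0536 0.075 ]
green [405.8 252.6 199. ] [ 0.493  -0.0099  0.075 ]
blue [434.3 249.9 235. ] [ 0.5009 -0.0754  0.075 ]
band [417.9 199.   74. ] [ 0.6174 -0.0383  0.079 ]
yaw 6.5877539357738355 0.06481565878561422h.py:20: RuntimeWarning: Mean of empty slice.
  u0,v0,u1,v1=box; h=cv2.cvtColor(im,cv2.COLOR_RGB2HSV)[v0:v1,u0:u1]; m=cv2.inRange(h,np.array(lo),np.array(hi)); v,u=np.nonzero(m); return u.mean()+u0,v.mean()+v0,len(u)
  ret = ret.dtype.type(ret / rcount)
```

View pics/crop1.png

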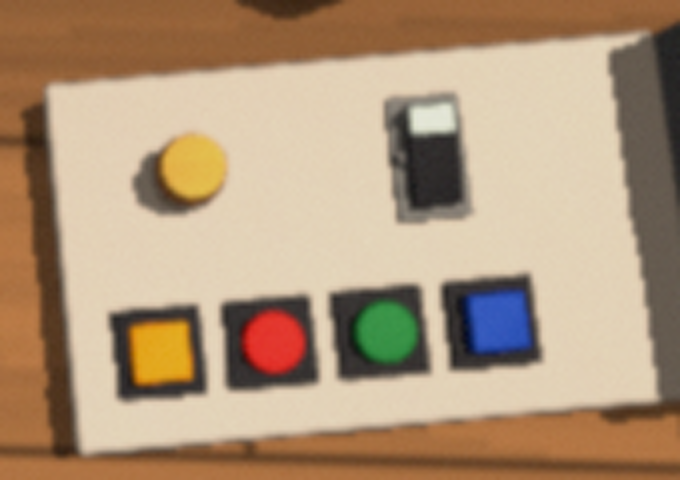

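Call:
drive_tool([
  [[0,-0.05,0],[0,0,0]],
  [[0,-0.05,0],[0,0,0]],
], jaw=1, force=60)

```text
time_s: 1.5
position: [0.2495, -0.5727, 0.3324]
ee_rot: [[0.399, -0.0, 0.917], [-0.917, 0.001, 0.399], [-0.001, -1.0, -0.0]]
force: [-0.3, 0.5, -0.1]
gripper_width: 0.604
```

Colour rays give a key pitch of 64.8 mm (65 mm expected) and a yaw of 6.6°. The white band centre is at (0.617, -0.038). I'll move above it with the jaws shut.

Call:
drive_tool([
  [[0,0,0],[0,8.5,0]],
  [[0,0,0],[0,8.5,0]],
  [[-0.035,0,0.0305],[0,0,0]],
  [[-0.035,0,0.0305],[0,0,0]],
  [[-0.035,0,0.0305],[0,0,0]],
  [[-0.035,0,0.0305],[0,0,0]],
  [[-0.035,0,0.0305],[0,0,0]],
  [[-0.035,0,0.0305],[0,0,0]],
  [[-0.035,0,0.0305],[0,0,0]],
  [[-0.035,0,0.0305],[0,0,0]],
  [[-0.035,0,0.0305],[0,0,0]],
  [[-0.035,0,0.0305],[0,0,0]],
])

```text
time_s: 3.0
position: [0.5134, -0.1892, 0.3314]
ee_rot: [[0.114, 0.0, 0.994], [-0.994, -0.0, 0.114], [0.0, -1.0, 0.0]]
force: [0.5, -0.4, -0.3]
gripper_width: -0.001
```

Call:
drive_tool([
  [[-0.035,0,0.0305],[0,0,0]],
  [[-0.035,0,0.0305],[0,0,0]],
  [[-0.035,0,0.0305],[0,0,0]],
  [[-0.035,0,0.0305],[0,0,0]],
  [[0,0.05,0],[0,0,0]],
  [[0,0.05,0],[0,0,0]],
  [[0,0.05,0],[0,0,0]],
  [[0,0,0],[0,0,0]],
  [[0,0,0],[0,0,0]],
])

```text
time_s: 4.12
position: [0.619, -0.0375, 0.1834]
ee_rot: [[0.114, 0.002, 0.993], [-0.994, 0.0, 0.114], [0.0, -1.0, 0.002]]
force: [0.6, 0.1, 1.1]
gripper_width: -0.001
```

```bash
python3 - <<'E'
from h import *
s=read_state(); print(s['time_s'],s['position'],np.array(s['ee_rot']).round(3),s['gripper_width'],s['force'])
T,im=snap('wrist','w1.png')
find('wrist',T,['rocker_press','rocker_base','green_key_top','amber_key_top'])
T2,im=snap('top')
R=np.array(s['ee_rot'])
print('to press', (R.T@(np.array([.6174,-.0383,.079])-s['position'])).round(4))
E
```

```text
4.125 [ 0.61897466 -0.03750967  0.18335269] [[ 0.114  0.002  0.993]
 [-0.994  0.     0.114]
 [ 0.    -1.     0.002]] -0.000632637287193908 [0.59167975 0.12972238 1.14604622]
wrist rocker_press 0.83 [ 0.6173 -0.04    0.0786]
wrist rocker_base 0.66 [ 0.5954 -0.042   0.0529]
wrist amber_key_top 0.89 [0.4769 0.1171 0.0741]
to press [ 0.0006  0.1043 -0.0019]
```

View pics/w1.png

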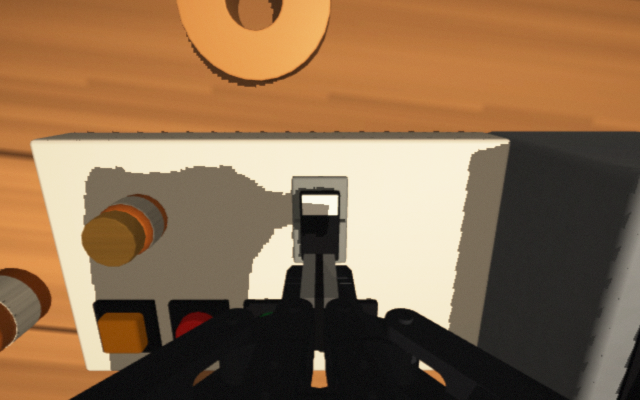

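The wrist view puts the white band at (320,205), straight ahead of the shut fingers, within 2 mm of the other measurements. I'll descend and press.

Call:
drive_tool([
  [[0,0.035,0.002],[0,0,0]],
  [[0,0.035,0],[0,0,0]],
  [[0,0.023,0],[0,0,0]],
  [[0,0.005,0],[0,0,0]],
  [[0,0.004,0],[0,0,0]],
  [[0,0.004,0],[0,0,0]],
  [[0,0.003,0],[0,0,0]],
  [[0,0.002,0],[0,0,0]],
  [[0,0,0],[0,0,0]],
  [[0,0,0],[0,0,0]],
])

```text
time_s: 5.68
position: [0.6209, -0.0373, 0.0717]
ee_rot: [[0.114, 0.002, 0.994], [-0.994, -0.0, 0.114], [0.0, -1.0, 0.002]]
force: [-2.6, 0.6, 16.8]
gripper_width: -0.004
```

Call:
drive_tool([
  [[0,-0.04,0],[0,0,0]],
  [[0,-0.05,0],[0,0,0]],
  [[0,0,-0.03],[0,0,0]],
  [[0,0,0],[0,0,0]],
  [[0,0,0],[0,0,0]],
])

```text
time_s: 6.3
position: [0.5903, -0.0408, 0.1603]
ee_rot: [[0.114, -0.0, 0.994], [-0.994, 0.0, 0.114], [-0.0, -1.0, -0.0]]
force: [-0.3, -0.1, -0.5]
gripper_width: -0.002
```

```bash
python3 - <<'E'
from h import *
s=read_state(); print(s['time_s'],s['position'],s['force'])
T,im=snap('wrist'); cv2.imwrite('pics/w2.png',cv2.resize(im[100:300,200:440],None,fx=3,fy=3)[:,:,::-1])
find('wrist',T,['rocker_press','amber_key_top'])
T,im=snap('scene'); find('scene',T,['rocker_press'])
E
```

```text
6.3 [ 0.59034445 -0.04079238  0.16027914] [-0.32039306 -0.0767619  -0.47620117]
wrist rocker_press 0.87 [ 0.6163 -0.0416  0.072 ]
wrist amber_key_top 0.96 [0.4757 0.1131 0.0753]
scene rocker_press 0.82 [ 0.6204 -0.0416  0.0692]
```

View pics/w2.png

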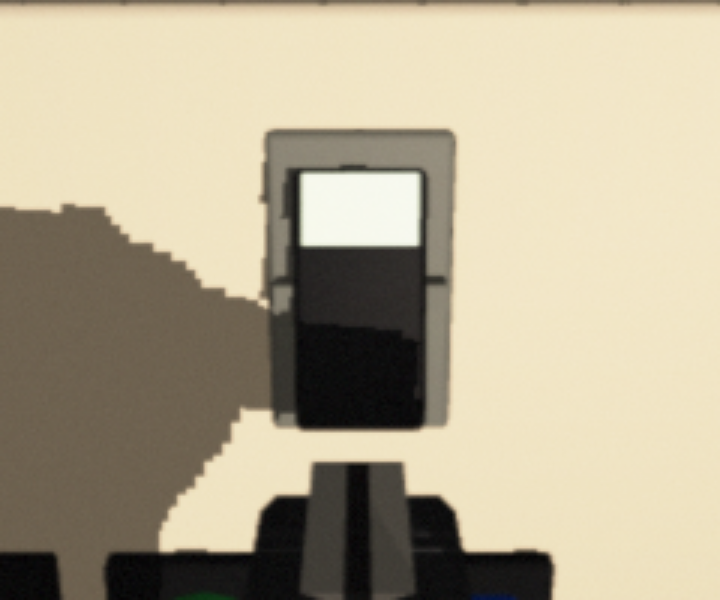

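The near paddle end is now raised, and the white end at crop (360,208) measures about 0.072 m high, so the rocker is on. Next is the amber key.

Call:
drive_tool([
  [[-0.034,0,-0.019],[0,0,0]],
  [[-0.034,0,-0.019],[0,0,0]],
  [[-0.034,0,-0.019],[0,0,0]],
  [[-0.034,0,-0.019],[0,0,0]],
  [[-0.033,0,-0.019],[0,0,0]],
  [[0,0.04,0],[0,0,0]],
  [[0,0.02,0],[0,0,0]],
  [[0,0,0],[0,0,0]],
  [[0,0,0],[0,0,0]],
])

```text
time_s: 7.68
position: [0.4771, 0.1166, 0.101]
ee_rot: [[0.114, 0.001, 0.993], [-0.993, 0.0, 0.114], [-0.0, -1.0, 0.001]]
force: [-0.5, -0.0, 0.7]
gripper_width: -0.005
```

```bash
python3 - <<'E'
from h import *
s=read_state(); print(s['time_s'],s['position'],s['force'])
T,im=snap('wrist','w3.png'); find('wrist',T,['amber_key_top','red_key_top'])
E
```

```text
7.675 [0.47706064 0.11655979 0.10100418] [-0.45953179 -0.03645362  0.67944239]
wrist amber_key_top 0.61 [0.4767 0.1148 0.0721]
wrist amber_key_top 0.25 [0.4535 0.2592 0.0434]
wrist red_key_top 0.75 [0.4877 0.0524 0.0741]
```

View pics/w3.png

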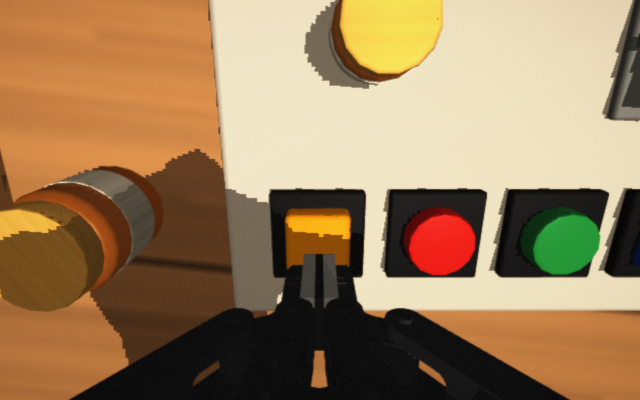

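The fingertips at (320,260) are centred on the amber key at (318,238), with red clear to the right. I'll press it now.

Call:
drive_tool([
  [[0,0.02,0],[0,0,0]],
  [[0,0.005,0],[0,0,0]],
  [[0,0.003,0],[0,0,0]],
  [[0,0.003,0],[0,0,0]],
  [[0,0.0025,0],[0,0,0]],
  [[0,0,0],[0,0,0]],
  [[0,0,0],[0,0,0]],
])

```text
time_s: 8.7
position: [0.477, 0.1164, 0.0683]
ee_rot: [[0.114, 0.001, 0.993], [-0.993, -0.0, 0.114], [0.001, -1.0, 0.001]]
force: [-11.9, -3.7, 36.5]
gripper_width: -0.001
```

It bottomed at z = 0.068 with 36 N. I'll lift and move to the green key, 130 mm along the row.

Call:
drive_tool([
  [[0,-0.025,0],[0,0,0]],
  [[0,-0.025,0],[0,0,0]],
  [[0.043,0,0],[0,0,0]],
  [[0.043,0,0],[0,0,0]],
  [[0.043,0,0],[0,0,0]],
  [[0,0.015,0],[0,0,0]],
  [[0,0,0],[0,0,0]],
  [[0,0,0],[0,0,0]],
])

```text
time_s: 9.7
position: [0.4913, -0.0106, 0.102]
ee_rot: [[0.116, 0.0, 0.993], [-0.993, 0.0, 0.116], [-0.0, -1.0, 0.0]]
force: [0.4, 0.7, 0.1]
gripper_width: -0.002
```

```bash
python3 - <<'E'
from h import *
s=read_state(); print(s['time_s'],s['position'],s['force'])
T,im=snap('wrist','w4.png'); find('wrist',T,['green_key_top','rocker_press','amber_key_top','red_key_top'])
T,im=snap('scene'); find('scene',T,['amber_key_top','mini_jar_mid','rocker_press'])
E
```

```text
9.7 [ 0.49133281 -0.01063146  0.101998  ] [0.37791458 0.71067597 0.05432326]
wrist green_key_top 0.69 [ 0.4897 -0.0127  0.073 ]
wrist rocker_press 0.25 [ 0.5433  0.0289 -0.0022]
wrist amber_key_top 0.65 [0.4773 0.117  0.0659]
wrist red_key_top 0.68 [0.4841 0.0535 0.0718]
scene amber_key_top 0.47 [0.4777 0.1204 0.0687]
scene mini_jar_mid 0.82 [0.5826 0.0989 0.0789]
scene mini_jar_mid 0.6 [ 0.4994 -0.0757  0.0763]
scene rocker_press 0.74 [ 0.6188 -0.0456  0.0707]
```

View pics/w4.png

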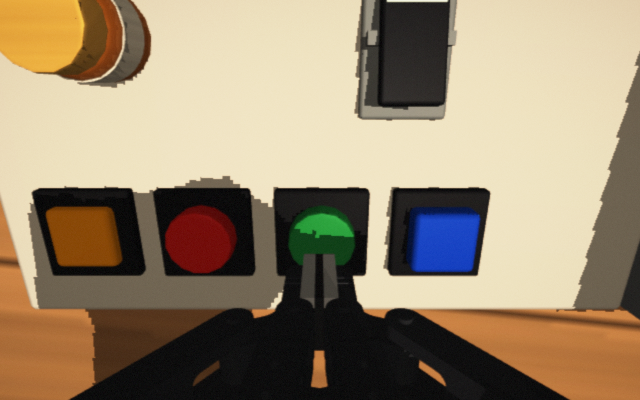

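Amber at (85,236) now reads low, at 0.066–0.069 m, so it is down. The fingertips at (320,260) are over the green key at (321,238), and the rocker is still on. I'll press green, then lift clear.

Call:
drive_tool([
  [[0,0.02,0],[0,0,0]],
  [[0,0.006,0],[0,0,0]],
  [[0,0.004,0],[0,0,0]],
  [[0,0.004,0],[0,0,0]],
  [[0,0.0005,0],[0,0,0]],
  [[0,0,0],[0,0,0]],
  [[0,0,0],[0,0,0]],
])

```text
time_s: 11.02
position: [0.4913, -0.0118, 0.0686]
ee_rot: [[0.114, 0.0, 0.993], [-0.993, -0.001, 0.114], [0.001, -1.0, 0.0]]
force: [-11.7, -0.3, 31.9]
gripper_width: -0.001
```

Call:
drive_tool([
  [[0,-0.02,0],[0,0,0]],
  [[0,-0.05,0],[0,0,0]],
  [[0,-0.05,0],[0,0,0]],
  [[0,-0.05,0],[0,0,0]],
  [[0,0,-0.03],[0,0,0]],
  [[0,0,0],[0,0,0]],
  [[0,0,0],[0,0,0]],
])

```text
time_s: 11.9
position: [0.4618, -0.0153, 0.2375]
ee_rot: [[0.114, 0.001, 0.994], [-0.994, -0.0, 0.114], [0.0, -1.0, 0.001]]
force: [0.7, -0.0, -0.1]
gripper_width: 0.003
```

```bash
python3 - <<'E'
from h import *
s=read_state(); print(s['time_s'],s['position'],s['force'])
T,im=snap('wrist','w5.png'); find('wrist',T,['green_key_top','rocker_press','amber_key_top','red_key_top','blue_key_top','mini_jar_mid'])
T,im=snap('scene'); find('scene',T,['amber_key_top','green_key_top','mini_jar_mid','rocker_press','honey_jar_mid','tape_roll_mid'])
E
```

```text
11.9 [ 0.46183907 -0.01525984  0.23748239] [ 6.72071022e-01 -5.97715419e-04 -7.66937864e-02]
wrist green_key_top 0.93 [ 0.4915 -0.0139  0.0729]
wrist amber_key_top 0.61 [0.4765 0.1138 0.0669]
wrist red_key_top 0.74 [0.4835 0.0492 0.0739]
wrist blue_key_top 0.83 [ 0.503  -0.0749  0.0731]
wrist mini_jar_mid 0.85 [0.5779 0.1029 0.0768]
wrist mini_jar_mid 0.63 [0.4754 0.1135 0.0641]
scene amber_key_top 0.5 [0.4741 0.1191 0.0668]
scene green_key_top 0.63 [ 0.4913 -0.0142  0.0729]
scene mini_jar_mid 0.64 [0.5821 0.1027 0.0769]
scene rocker_press 0.94 [ 0.6181 -0.0428  0.0691]
scene honey_jar_mid 0.94 [0.4572 0.2579 0.04  ]
scene tape_roll_mid 0.7 [0.7512 0.0198 0.0206]
```

View pics/w5.png

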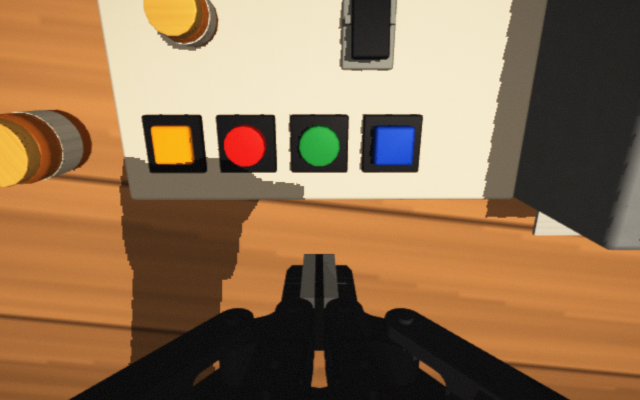

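The view shows amber down (172,145), green back up (320,146), red (245,146) and blue (394,145) up, and the gripper clear of everything. I'll hand in now.

```bash
python3 -c "
from bench import env; print(env.sign_off())"
```

```text
the job is handed in; nothing more can be done
None
```

I pressed the rocker's white-banded end, then the amber key, then the green key, and handed in at about 12 s of the 43 s allowed. The hand-in reports no verdict.

| Step | Fingertip stopped at (z) | Force |
|---|---|---|
| Rocker, white-banded end | 0.072 m | 17 N |
| Amber key | 0.068 m | 36 N |
| Green key | 0.069 m | 32 N |

**Last checks on the controls:**
- The white-banded end measured about 0.069 m (on is 0.072, off is 0.079), so the rocker is on.
- The amber key top is at 0.067 m (down is 0.069).
- The green key (0.073 m) came back up after release (up is 0.075). Red (0.074 m) and blue (0.073 m) read the same as before and were never touched.

**Last checks on the loose things:** Both jars and the tape roll were within about 6 mm of their first readings, which is within measurement error. I did not measure the gift box again, but the arm never went near it. The gripper was clear of everything, with under 1 N on it.

**Disagreements:** None of the checks failed. The networks' heights were off by up to about 3 mm, and they gave a few low-confidence wrong matches. I ignored those because the colour-based measurements, the pictures and the contact heights disagreed with them.

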